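# Move a charged battery pack from the charger to the analyser

### The arm

A 6-joint arm with a two-finger parallel gripper is mounted at the origin on a cart in front of the work surface, level with it; the furniture and walls round the work are solid. World frame = base frame: x ahead of the robot, y to its left, z up, the work surface at z = 0. Lengths are in m, angles in rad, forces in N, time in s.
With the tool pointing down it reaches from about 0.425 to 0.95 m from the base axis. Payload 3.5 kg.
Tool frame: the origin (TCP) lies at the very end of the fingers, on their centre line; the grasp point (between the pads) lies 19 mm behind it; y points along the fingers, x is the direction in which the jaws open and shut, and the axes are right-handed (so a half turn about y gives the same grasp; the last joint's range is limited). The gripper opens to 85 mm and grips with 20 to 120 N. Pads are 22 mm wide; open, the fingers measure 114 mm over their backs; the gripper's body (76 mm by 85 mm) begins 54 mm behind the grasp point. The pads swing forward as they close: fully open they stand 13 mm farther back than shut.
Start: joints at [-1.259, 0.286, 1.577, -0, 1.279, -0.15], TCP at [0.301, -0.604, 0.207] pointing down, gripper open.
Joint ranges: [-2.77, 2.77], [-0.9, 2.22], [0.21, 2.48], [-1.53, 4.67], [0.24, 2.81], [-2.84, 2.84]. Speed limits (rad/s): [2.79, 2.79, 3.14, 3.14, 3.14, 3.14].

### API

Orientations are given as [roll, pitch, yaw] about the fixed x, y, z axes, in that order (R = Rz(yaw) Ry(pitch) Rx(roll)).
In Python, from bench import monitor, grab_frame, arm, nets gives the robot as it stands. The module is installed in compiled form; this text tells all that it offers.
- The arm moves only by the tool carry_out, never from a script. Its argument "targets" is one flat list of numbers, 7 for each row, row after row: the opening, from 0 (shut) to 1 (fully open), then the shift along the tool's x, y, z scaled (see below), then the turn, a rotation vector about the tool's x, y, z scaled (see below). In form: [gripper, x, y, z, rx, ry, rz, gripper, x, y, z, rx, ry, rz, ...]. A call has 1 to 5 rows; each row shifts and turns the commanded pose from where the row before left it, along the tool's axes as they then stand; what a row does not reach is not made up. The controller multiplies each number of a shift by 0.025 m and each number of a turn by 0.12 rad. A row lasts 1/8 s, in which the tool goes at most 62.5 mm and 10.7 degrees, less where a joint would pass 70% of its speed; a pose out of reach is approached as far as the arm can. A call with a number of a shift or a turn outside -1 to 1 is refused whole. A call with a gripper value outside its range is refused whole. The fingers move at their own pace and stop on an object; the grip force is fixed at half the most. Time passes only in rows, so rows that do not move let the fingers close. It gives the time, the measured TCP pose, the force and the opening at its end, in the units of the state.
- monitor.state(): the state, without advancing time (a new reading comes with each control period).
- grab_frame(name): name is "scene" or "side" or "wrist"; returns a dict with "color" (480x640x3 uint8, red, green, blue), "depth" (480x640 float32, m along the optical axis (not along the pixel's ray), 0 where there is no reading), "intrinsics" (3x3 intrinsics, pixels), "world_from_camera" (4x4, takes a point from camera to world coordinates). Camera axes: x right, y down, z forward; pixel columns grow to the right and rows downward; lengths in m; the calibration is good to about 2 mm. A picture is of the moment at which its call begins.
- arm.hand_in(): hands the job in, once; it reports no verdict.
Trained networks look in a picture, given as the dict that the camera call returned (one of the last four; its "shot" number tells which), for a name from the list of things; names that differ only in an ending like _2 or _b are one class to them, and where a whole thing is asked for, a point or a joint stands for the part that bears it (a point fixed in the world has none). Each returns a list of dicts, best first, with "conf" (0 to 1); they miss things now and then, are a little off and sometimes report something else, mostly with a low value. They report only what shows in the picture. A call takes as long as a camera call. They do not tell look-alikes from the thing itself.
- nets.look_for(picture, label): "position" ([x, y, z] in m, in world coordinates, good to about 4 mm: the middle of the surface that is visible of it).
- nets.mark_of(picture, label): "position" ([x, y, z] in m, in world coordinates, good to about 4 mm: a listed point, or the origin of a listed thing).
The state is a dict: "t": time; "joint_pos": joint angles; "qd": joint speeds; "joint_efforts": joint torques, N m; "eef_pos": TCP position; "orientation": TCP orientation; "force": force on the tool from outside, world axes, zero at the start; "torque": the same for the moment, N m; "gripper_width": finger opening in m.
Only numpy, scipy, OpenCV 4.12 (cv2) and the standard library are available. Lean on these libraries where they do the work, as an engineer would, in place of code of your own. Each camera call takes 0.05 s, during which the arm holds its last target.

### The job

The orange battery pack in the white charger is charged. Press it once so that the push-push catch lets go and it pops up, lift it out, stand it in the empty bay of the blue analyser and press it down until the catch there holds it down by itself. Press gently: go by feel, not to a fixed depth, and never push the pack into a bay with more than 25 N; leave the charger's platform popped up and do not shift the other things on the bench.

Things in the scene. Friction and masses are not known exactly. Their poses are not given: they have to be found in the camera images.
- pack: Orange battery pack, black foot and band: upright block 46 (x) x 30 (y) x 84 (z) mm, about 150 g. Origin: centre of its underside, z up. Grip it across y (30 mm, ribbed faces). A groove in its x faces, 7 to 15 mm up, is for the catch's claw. It fits a bay either way round. Starts held down in the charger, its top about 24 mm above the charger's top.
- charger_bay (a point): Centre of the bay's mouth in the flat top of the white charger, 90 mm above the bench (fixed). x, y: along the bay's 48.5 and 32.5 mm sides (pack 46 x 30); z up. The mouth flares at 45 degrees, 6 mm deep and wide. The shell reaches 36 mm to -x (plus a lip 30 mm high, to 62 mm, with three green lamps), 62 mm to +x, 38 mm to each y side.
- analyser_bay (a point): The same point on the blue analyser (fixed), whose bay, mouth, heights and shell have the same sizes; a front part 45 mm high with a small screen reaches 95 mm to -x. The bay is empty at the start.
- charger_lift (a joint): Spring platform under the pack; m, 0 = up (underside of the pack 44 mm below the mouth), grows as pressed. Starts caught at 0.016, a claw in the pack's groove. Pressed over 5 mm further and let go, it rises to 0 with the pack in 0.5 s, claw open. Spring 5 N at 0, 9 N at 0.035; a stiff stop (20 N/mm) 6 mm past the catch point.
- analyser_lift (a joint): Same platform and catch in the analyser; starts at 0 (up). Its catch point is unknown, 0.012 to 0.029. It holds on letting go once pressed over 5 mm past that; the stiff stop (20 N/mm) starts 6 mm past it. So a press that feels about 13 N (spring alone: 10 N at most) was deep enough. Pressed again when caught, it pops up.
- tube_rack: Bystander: orange tube rack with capped tubes, 70 x 160 x 110 mm, origin under its centre.
- bottle: Bystander: clear bottle with an orange cap, 56 mm across, 104 mm high, origin under its centre.
- timer: Bystander: white bench timer, 42 x 62 x 62 mm, origin under its centre.
- tip_box: Bystander: blue box with a clear lid, 68 x 106 x 67 mm, origin under its centre.
Mind the look-alikes: they are no part of the job. There is more than one size of the pack; the one meant has the size given above.

How it is judged:
On the way, in this order (a step that is already met when the one before it is completed fails the run):
1. the pack has popped up in the charger's bay (value of joint charger_lift below 0.003 m and horizontal distance between pack and charger_bay below 0.006 m and z of pack in the frame of charger_bay above -0.048 m), for 0.1 s.
2. the pack is out of the charger (horizontal distance between pack and charger_bay above 0.06 m), for 0.1 s.
3. the pack is pressed down in the analyser's bay (value of joint analyser_lift above 0.011 m and horizontal distance between pack and analyser_bay below 0.005 m and z of pack in the frame of analyser_bay below -0.054 m and angle between pack's own z axis and vertical below 0.08 rad), for 0.2 s.
At the end, for the whole second after the job is handed in: The pack stands upright (within 0.08 rad) in the analyser's bay, within 5 mm of its middle, at rest and held down by the catch alone: platform at least 11 mm down and the pack's underside more than 54 mm below the mouth; the charger's platform is up (less than 3 mm down) (all of step 3 and velocity of joint analyser_lift between -0.005 and 0.005 m/s and linear speed of pack below 0.01 m/s and value of joint charger_lift below 0.003 m); the robot touches nothing.
It fails at once if the pack is pushed into the charger with more than 25 N (contact force between pack and charger above 25 N).
It fails at once if the pack is pushed into the analyser with more than 25 N (contact force between pack and analyser above 25 N).
It fails at once if a bystander is shifted by more than 20 mm (distance of any of tube_rack, bottle, timer, tip_box from where it was at the start of the episode above 0.02 m).
It also fails if it takes over 48 s, if anything falls off the work surface, if the arm or the gripper's body presses on something with over 40 N, if the wrist force passes 120 N, or if a joint passes its speed limit or range.

## Working session

There is one attempt and no reset: what is moved stays moved. The work goes in short steps, Python scripts to look and compute and a tool call to move; the robot and the scene stay as the last step left them, time stands still between calls to the robot, and variables do not carry over. Pictures are saved under pics/ and viewed, and the job is handed in when it is done.

Besides the shell and the picture viewer there is one more tool, called after ">>>" as a command line: name --argument value ..., lists and objects as JSON in quotes. carry_out: Moves the arm, as the interface text tells. Shifts and turns lie within -1 to 1; 1 stands for 0.025 m of shift or 0.12 rad of turn. Its arguments: {"type":"object","properties":{"targets":{"type":"array","items":{"type":"number","minimum":-1,"maximum":1}}},"required":["targets"]}

```bash
mkdir -p pics
cat > h.py <<'E'
import numpy as np,cv2
from bench import monitor, grab_frame, arm, nets
def save(p,n): cv2.imwrite('pics/'+n+'.png',p['color'][:,:,::-1])
def cloud(p):
    d=p['depth'];K=p['intrinsics'];T=p['world_from_camera']
    v,u=np.mgrid[:d.shape[0],:d.shape[1]]
    P=np.stack([(u-K[0,2])/K[0,0]*d,(v-K[1,2])/K[1,1]*d,d],-1)
    W=P@T[:3,:3].T+T[:3,3]; W[d<=0]=np.nan
    return W
E
python3 - <<'E'
from h import *
s=monitor.state()
for k in s: print(k,np.round(s[k],4))
for n in ['scene','side','wrist']:
    p=grab_frame(n); save(p,n+'0'); np.savez('pics/'+n+'0.npz',W=cloud(p),c=p['color'],T=p['world_from_camera'],K=p['intrinsics'])
    for l in ['pack','charger_bay','analyser_bay']:
        for r in nets.mark_of(p,l): print(n,l,np.round(r['position'],3),round(r['conf'],2))
E
```

```text
t 0.0
joint_pos [-1.259   0.2872  1.5782 -0.      1.2786 -0.15  ]
qd [ 0.0013  0.001   0.0003  0.0002 -0.0005 -0.0002]
joint_efforts [-6.00000e-04 -4.05986e+01 -2.92625e+01 -1.00000e-04  5.90000e-03
 -0.00000e+00]
eef_pos [ 0.3006 -0.6036  0.2058]
orientation [-1.5705  0.0024 -1.109 ]
force [ 0.3656 -0.565  -0.0055]
torque [-0.0185  0.0245 -0.0175]
gripper_width 0.0855
scene pack [ 0.493 -0.08   0.03 ] 0.89
scene pack [0.425 0.058 0.002] 0.77
scene pack [ 0.493 -0.288 -0.003] 0.72
scene pack [0.386 0.366 0.002] 0.38
scene charger_bay [ 0.493 -0.083  0.091] 0.89
scene analyser_bay [0.503 0.194 0.087] 0.59
side pack [ 0.494 -0.287  0.   ] 0.88
side pack [ 0.494 -0.082  0.032] 0.59
side pack [0.416 0.054 0.002] 0.58
side charger_bay [ 0.488 -0.086  0.09 ] 0.79
side analyser_bay [0.502 0.189 0.092] 0.9
```

View pics/scene0.png

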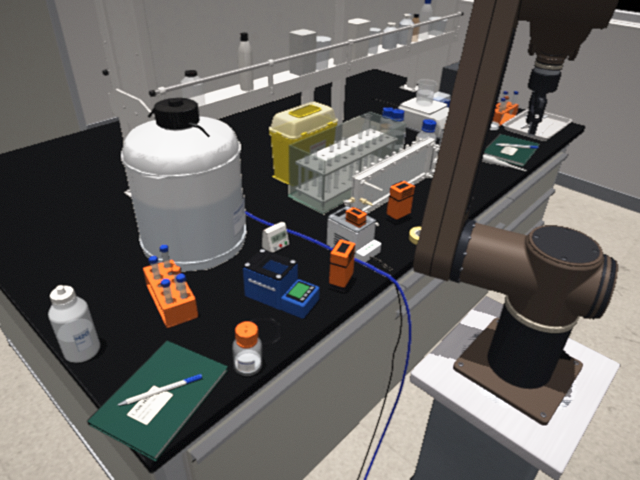

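View pics/side0.png

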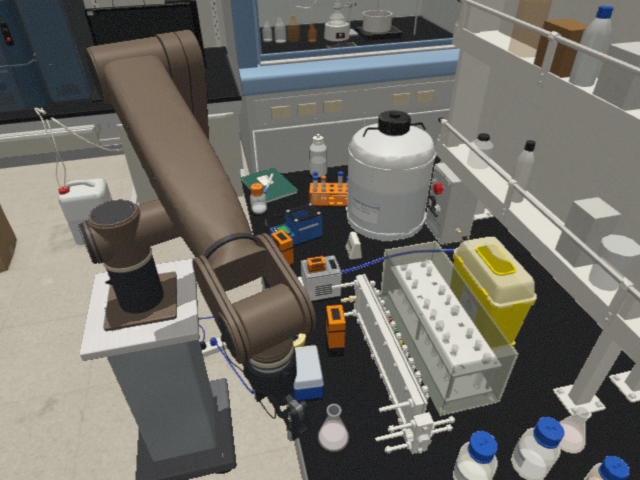

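The scene picture shows three orange packs: one in the white charger at (356,215), one on the bench at (342,262) and one on the bench at (401,200). The one in the charger is the one meant, because it is the only one sitting in a bay. The blue analyser is at (272,280). Next I'll enlarge the charger and fit the geometry.

Run:
```python
import numpy as np,cv2
for n,(a,b,c,d) in {'scene':(180,320,230,430),'side':(190,310,250,360)}.items():
    z=np.load(f'pics/{n}0.npz');W=z['W'];C=z['c'].astype(int)
    cv2.imwrite(f'pics/{n}crop.png',cv2.resize(z['c'][a:b,c:d,::-1],None,fx=4 if n=='scene' else 5,fy=4 if n=='scene' else 5,interpolation=2)[:600,:800])
    def fit(name,m):
        P=W[m][:,:2].astype(np.float32); 
        r=cv2.minAreaRect(P*1000); print(n,name,m.sum(),np.round(r,1) if 0 else r,'zmed',np.median(W[m][:,2]))
        return m
    x,y,zz=W[...,0],W[...,1],W[...,2]
    R,G,B=C[...,0],C[...,1],C[...,2]
    near=lambda cx,cy,r:(np.hypot(x-cx,y-cy)<r)
    er=lambda m:cv2.morphologyEx(m.astype(np.uint8),cv2.MORPH_OPEN,np.ones((2,2))).astype(bool)
    fit('packtop',er(near(.493,-.082,.05)&(zz>.109)&(zz<.119)))
    fit('chtop',er(near(.493,-.082,.09)&(zz>.085)&(zz<.095)))
    fit('chall',er(near(.493,-.082,.11)&(zz>.02)&(zz<.095)))
    fit('antop',er(near(.503,.192,.09)&(zz>.085)&(zz<.095)))
```

```text
scene packtop 147 ((514.4653930664062, -155.98760986328125), (48.14494705200195, 199.6907196044922), 19.05191993713379) zmed 0.11348173381875415
scene chtop 428 ((498.1816711425781, -135.89105224609375), (189.56919860839844, 96.18260955810547), 88.41846466064453) zmed nan
scene chall 1465 ((509.8549499511719, -77.89237976074219), (98.72534942626953, 296.3355407714844), 23.602914810180664) zmed nan
scene antop 741 ((543.5534057617188, 162.51828002929688), (92.0608139038086, 182.07229614257812), 32.32339859008789) zmed nan
side packtop 142 ((505.5218200683594, -16.920852661132812), (170.76004028320312, 38.506717681884766), 74.92218780517578) zmed nan
side chtop 426 ((518.4578247070312, -38.479087829589844), (171.70492553710938, 121.44508361816406), 84.97406768798828) zmed 0.08908676644607538
side chall 1122 ((500.8341064453125, -72.18879699707031), (261.0977478027344, 115.92457580566406), 75.73473358154297) zmed nan
side antop 313 ((544.316650390625, 205.61962890625), (182.16921997070312, 91.00254821777344), 29.62522315979004) zmed 0.08836466713482605
```

View pics/scenecrop.png

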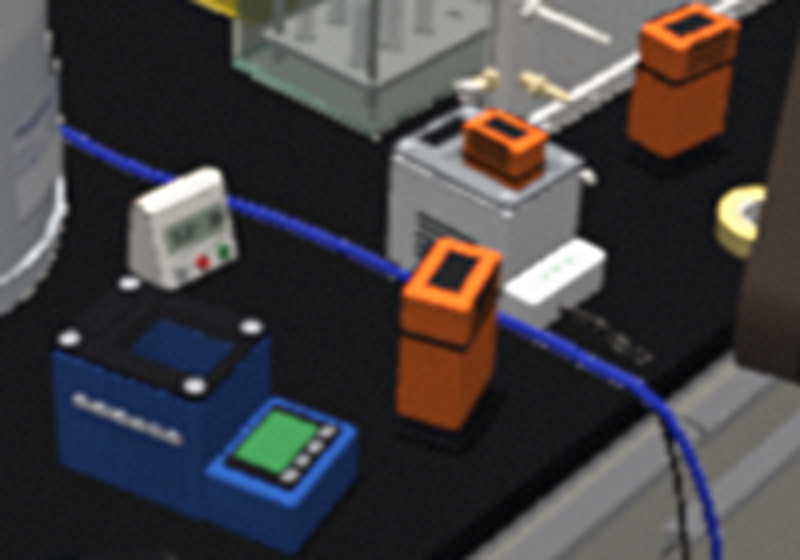

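View pics/sidecrop.png

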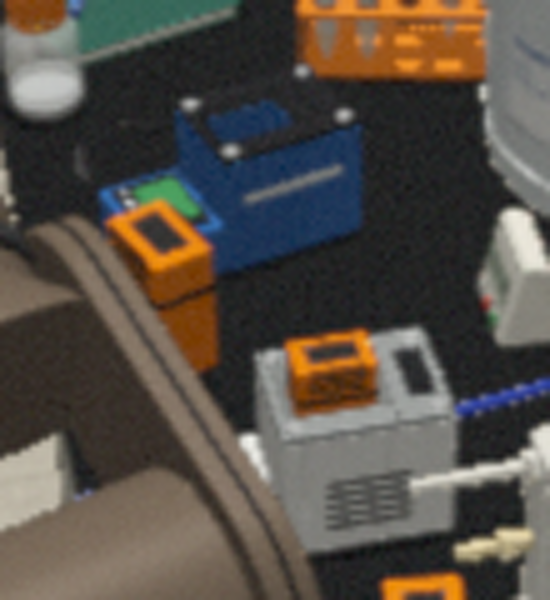

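View pics/wrist0.png

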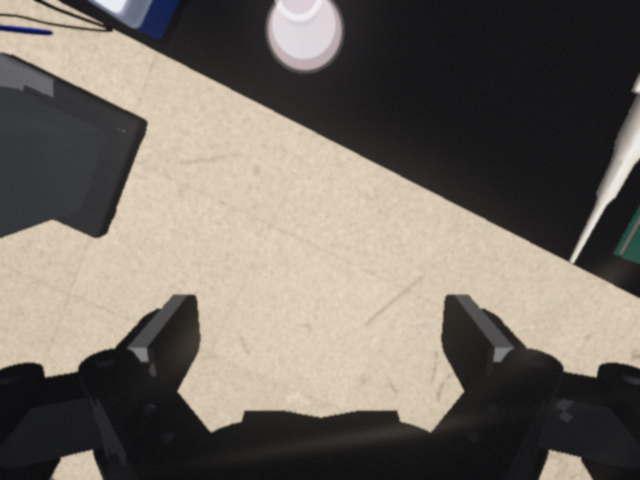

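Run:
```python
import numpy as np,cv2
from scipy.spatial.transform import Rotation as Ro
from bench import monitor
s=monitor.state();R=Ro.from_euler('xyz',s['orientation']).as_matrix();print(R.round(3))
z=np.load('pics/wrist0.npz');print(z['T'].round(3),z['K'][0,0]); print('cam in tool',(R.T@(z['T'][:3,3]-s['eef_pos'])).round(3),(R.T@z['T'][:3,:3]).round(2))
for n in ['scene','side']:
    z=np.load(f'pics/{n}0.npz');W=z['W']
    x,y,zz=W[...,0],W[...,1],W[...,2]
    for nm,cx,cy,lo,hi in [('pack',.493,-.082,.108,.12),('ch',.493,-.082,.086,.094),('an',.503,.192,.086,.094)]:
        m=(np.hypot(x-cx,y-cy)<.085)&(zz>lo)&(zz<hi)
        P=W[m][:,:2]
        r=cv2.minAreaRect((P*1000).astype(np.float32)); print(n,nm,m.sum(),np.round(r[0],1),np.round(r[1],1),round(r[2],1),np.median(W[m][:,2]).round(4))
```

```text
[[ 0.446  0.     0.895]
 [-0.895 -0.     0.446]
 [ 0.    -1.     0.   ]]
[[ 0.446 -0.864 -0.233  0.36 ]
 [-0.895 -0.431 -0.116 -0.574]
 [-0.     0.261 -0.965  0.375]
 [ 0.     0.     0.     1.   ]] 405.5516464163742
cam in tool [-0.001 -0.168  0.067] [[ 1.    0.    0.  ]
 [ 0.   -0.26  0.97]
 [ 0.   -0.97 -0.26]]
scene pack 158 [489.6 -81.2] [36.2 47.7] 87.5 0.1135
scene ch 405 [502.5 -80.8] [101.1  81.8] 0.3 0.0896
scene an 703 [512.8 193.5] [99.1 78.9] 14.6 0.0897
side pack 149 [489.5 -79.9] [38.8 46.1] 88.7 0.1132
side ch 419 [502.8 -83. ] [80.3 98.7] 88.2 0.0895
side an 297 [511.1 194. ] [101.1  83.2] 14.3 0.0892
```

The crop confirms that the charger pack, at scene pixel (356,215), is the one sitting in the bay. I'm moving above it now.

>>> carry_out --targets '[1, -0.9, 0, 0.95, 0, 0, 0, 1, -0.9, 0, 0.95, 0, 0, 0, 1, -0.9, 0, 0.95, 0, 0, 0, 1, -0.9, 0, 0.95, 0, 0, 0, 1, -0.9, 0, 0.95, 0, 0, 0]'

```text
t: 1.23
eef_pos: [0.3573, -0.4497, 0.2074]
orientation: [-1.571, -0.0, -1.109]
force: [0.5, 0.1, -1.3]
gripper_width: 0.0853
```

>>> carry_out --targets '[1, -0.9, 0, 0.95, 0, 0, 0, 1, -0.9, 0, 0.95, 0, 0, 0, 1, -0.9, 0, 0.95, 0, 0, 0, 1, -0.9, 0, 0.95, 0, 0, 0, 1, -0.9, 0, 0.95, 0, 0, 0]'

```text
t: 1.85
eef_pos: [0.4135, -0.296, 0.2075]
orientation: [-1.571, -0.001, -1.109]
force: [0.3, 0.1, 0.3]
gripper_width: 0.0855
```

>>> carry_out --targets '[1, -0.9, 0, 0.95, 0, 0, 0, 1, -0.9, 0, 0.95, 0, 0, 0, 1, -0.9, 0, 0.95, 0, 0, 0, 1, -0.9, 0, 0.95, 0, 0, 0, 1, -0.9, 0, 0.95, 0, 0, 0]'

```text
t: 2.48
eef_pos: [0.4697, -0.1424, 0.2076]
orientation: [-1.57, -0.001, -1.109]
force: [-0.0, -1.4, 0.0]
gripper_width: 0.0854
```

>>> carry_out --targets '[1, -0.9, 0, 0.95, 0, 0, 0, 1, -0.9, 0, 0.95, 0, 1, 0, 1, 0, 0, 0, 0, 1, 0, 1, 0, 0, 0, 0, 1, 0, 1, 0, 0, 0, 0, 0.87, 0]'

```text
t: 3.1
eef_pos: [0.4919, -0.0817, 0.2074]
orientation: [-1.57, -0.0, -1.576]
force: [-0.7, -0.1, 0.1]
gripper_width: 0.0854
```

Run:
```python
from h import *
p=grab_frame('wrist');save(p,'w1');W=cloud(p);C=p['color'].astype(int)
x,y,z=W[...,0],W[...,1],W[...,2]
orange=(C[...,0]>130)&(C[...,2]<90)
for nm,m in [('pack',(np.hypot(x-.49,y+.082)<.06)&(z>.109)&(z<.118)),('ch',(np.hypot(x-.5,y+.082)<.09)&(z>.086)&(z<.094))]:
    m=cv2.morphologyEx(m.astype(np.uint8),cv2.MORPH_OPEN,np.ones((3,3)))>0
    P=W[m][:,:2]; r=cv2.minAreaRect((P*1000).astype(np.float32)); print(nm,m.sum(),np.round(r[0],1),np.round(r[1],1),round(r[2],1),np.median(z[m]).round(4), np.percentile(P,[1,99],axis=0).round(4).tolist())
```

```text
pack 3135 [493.2 -80.1] [31.  46.2] 89.6 0.1151 [[0.4709, -0.095], [0.516, -0.065]]
ch 10751 [505.5 -80.2] [76.2 97.7] 89.7 0.0909 [[0.4578, -0.1175], [0.5542, -0.0429]]
```

View pics/w1.png

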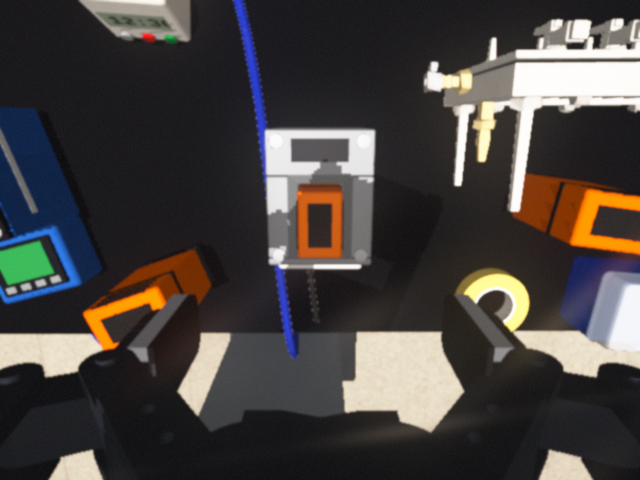

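The wrist view shows the charger pack at (320,222), measured 46 x 31 mm, yaw about 0, centre (0.493,-0.080). Next I'll shut the fingers and go down over its middle.

>>> carry_out --targets '[0, -0.06, 1, 0.05, 0, -0.04, 0, 0, 0, 1, 0, 0, 0, 0, 0, 0, 1, 0, 0, 0, 0, 0, 0, 0, 0, 0, 0, 0, 0, 0, 0, 0, 0, 0, 0]'

```text
t: 3.78
eef_pos: [0.4937, -0.0807, 0.1333]
orientation: [-1.569, -0.001, -1.568]
force: [1.0, -0.7, 0.7]
gripper_width: -0.0004
```

Run:
```python
from h import *
s=monitor.state(); print(s['eef_pos'],s['force'],s['gripper_width'],s['orientation'])
```

```text
[ 0.49371338 -0.08071206  0.13333578] [ 1.03849968 -0.6715982   0.68799559] -0.00040201668145398313 [-1.56929462e+00 -5.62589401e-04 -1.56810277e+00]
```

>>> carry_out --targets '[0, 0, 0.4, 0, 0, 0, 0, 0, 0, 0.12, 0, 0, 0, 0, 0, 0, 0.08, 0, 0, 0, 0, 0, 0, 0.04, 0, 0, 0, 0, 0, 0, 0, 0, 0, 0]'

```text
invalid input
```

>>> carry_out --targets '[0, 0, 0.4, 0, 0, 0, 0, 0, 0, 0.12, 0, 0, 0, 0, 0, 0, 0.04, 0, 0, 0, 0, 0, 0, 0, 0, 0, 0, 0]'

```text
t: 4.28
eef_pos: [0.4931, -0.0805, 0.1183]
orientation: [-1.571, -0.0, -1.569]
force: [-0.4, -0.3, 0.1]
gripper_width: -0.0003
```

>>> carry_out --targets '[0, 0, 0.06, 0, 0, 0, 0, 0, 0, 0, 0, 0, 0, 0]'

```text
t: 4.53
eef_pos: [0.493, -0.0804, 0.1167]
orientation: [-1.571, 0.0, -1.569]
force: [-1.2, 0.2, 0.2]
gripper_width: -0.0002
```

>>> carry_out --targets '[0, 0, 0.06, 0, 0, 0, 0, 0, 0, 0, 0, 0, 0, 0]'

```text
t: 4.78
eef_pos: [0.4929, -0.0804, 0.1151]
orientation: [-1.571, 0.0, -1.569]
force: [-0.8, 0.4, 1.0]
gripper_width: -0.0003
```

>>> carry_out --targets '[0, 0, 0.06, 0, 0, 0, 0, 0, 0, 0, 0, 0, 0, 0]'

```text
t: 5.03
eef_pos: [0.4929, -0.0804, 0.1136]
orientation: [-1.571, 0.0, -1.569]
force: [0.0, -0.1, 0.4]
gripper_width: 0.0
```

>>> carry_out --targets '[0, 0, 0.04, 0, 0, 0, 0, 0, 0, 0, 0, 0, 0, 0]'

```text
t: 5.28
eef_pos: [0.493, -0.0804, 0.1126]
orientation: [-1.571, 0.0, -1.569]
force: [1.1, -0.9, -0.5]
gripper_width: -0.0001
```

>>> carry_out --targets '[0, 0, 0.04, 0, 0, 0, 0, 0, 0, 0, 0, 0, 0, 0]'

```text
t: 5.52
eef_pos: [0.493, -0.0804, 0.1116]
orientation: [-1.571, 0.0, -1.569]
force: [0.3, -0.3, -0.4]
gripper_width: 0.0002
```

>>> carry_out --targets '[0, 0, 0.04, 0, 0, 0, 0, 0, 0, 0, 0, 0, 0, 0]'

```text
t: 5.78
eef_pos: [0.493, -0.0804, 0.1106]
orientation: [-1.571, 0.0, -1.569]
force: [-0.4, -0.2, 0.0]
gripper_width: 0.0
```

Run:
```python
from h import *
p=grab_frame('side');save(p,'s2');cv2.imwrite('pics/s2c.png',cv2.resize(p['color'][200:320,270:370,::-1],None,fx=5,fy=5,interpolation=2))
p=grab_frame('scene');cv2.imwrite('pics/sc2c.png',cv2.resize(p['color'][140:280,300:440,::-1],None,fx=4,fy=4,interpolation=2))
print(monitor.state()['force'])
```

```text
[ 0.80966922 -0.97540715  0.32308223]
```

View pics/s2c.png

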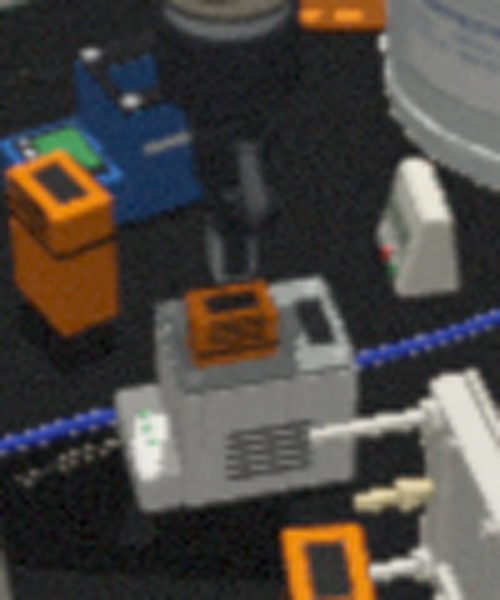

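View pics/sc2c.png

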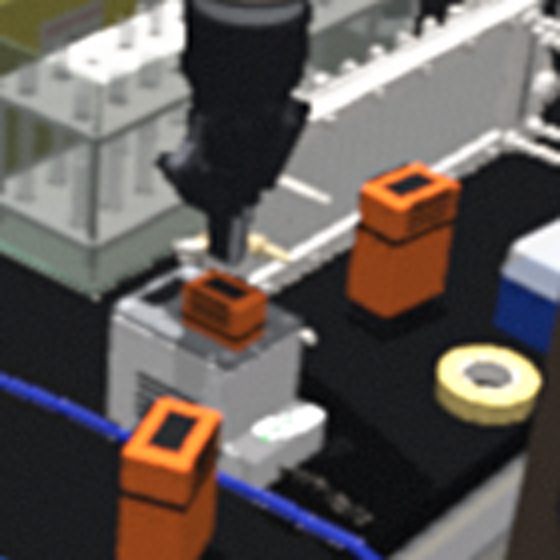

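Run:
```python
from h import *
for n in ['side','scene','wrist']:
    p=grab_frame(n);W=cloud(p);C=p['color'].astype(int)
    if n=='wrist': save(p,'w2')
    x,y,z=W[...,0],W[...,1],W[...,2]
    near=(abs(x-.493)<.05)&(abs(y+.08)<.04)
    dark=C.sum(-1)<200
    m=near&(z>.1)&(z<.17)
    org=m&(C[...,0]>C[...,2]+50)
    print(n,'orange z',np.nanpercentile(z[org],[5,50,90,98]).round(4),np.nanmedian(W[org],0).round(3))
    f=m&~org&(z>.114)
    if f.sum()>3:
        q=W[f];o=np.argsort(q[:,2])[:40:4];print(q[o].round(4).tolist())
```

```text
side orange z [0.1015 0.1123 0.1153 0.1173] [ 0.488 -0.09   0.112]
[[0.4949, -0.0646, 0.114], [0.4791, -0.0833, 0.1146], [0.4916, -0.0781, 0.1149], [0.4919, -0.0888, 0.1164], [0.4899, -0.0864, 0.1362], [0.4795, -0.0833, 0.1394], [0.4969, -0.0924, 0.1431], [0.4802, -0.0811, 0.1445], [0.5014, -0.0856, 0.1473], [0.4876, -0.0969, 0.1486]]
scene orange z [0.1021 0.1119 0.1152 0.1166] [ 0.483 -0.073  0.112]
[[0.501, -0.0974, 0.114], [0.4875, -0.0768, 0.1142], [0.4948, -0.0816, 0.1147], [0.5029, -0.0795, 0.1151], [0.4811, -0.0806, 0.1153], [0.4989, -0.0744, 0.1161], [0.4945, -0.0769, 0.1169], [0.493, -0.073, 0.1369], [0.4852, -0.075, 0.1395], [0.4815, -0.0741, 0.1414]]
wrist orange z [0.1048 0.1147 0.1157 0.1166] [ 0.509 -0.08   0.115]
[[0.4983, -0.0856, 0.114], [0.5037, -0.0843, 0.1141], [0.5064, -0.0745, 0.1142], [0.5037, -0.0762, 0.1142], [0.5037, -0.0736, 0.1142], [0.5006, -0.08, 0.1143], [0.5011, -0.0792, 0.1143], [0.5011, -0.077, 0.1144], [0.5029, -0.086, 0.1144], [0.4956, -0.0783, 0.1144]]
```

View pics/w2.png

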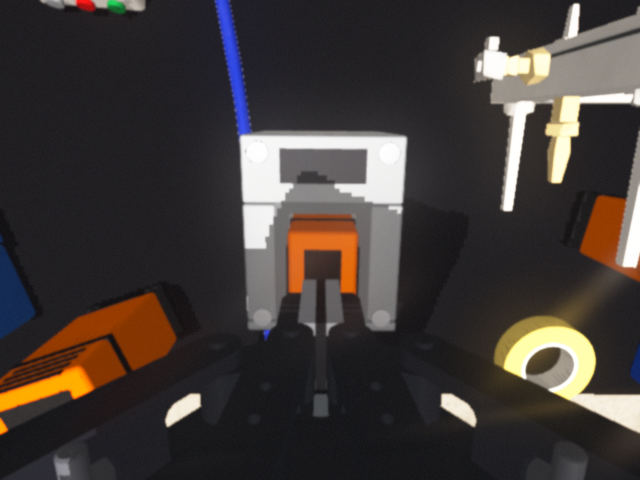

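The side and wrist views show the shut fingertip about 20 mm above the pack at (235,280) in the crop, and the pack is still caught. I'll keep going down in 3 mm calls, since contact leaves about 5 mm before the stop.

>>> carry_out --targets '[0, 0, 0.12, 0, 0, 0, 0, 0, 0, 0, 0, 0, 0, 0]'

```text
t: 6.28
eef_pos: [0.4928, -0.0803, 0.1073]
orientation: [-1.572, 0.0, -1.569]
force: [1.3, -0.6, 0.1]
gripper_width: 0.0003
```

>>> carry_out --targets '[0, 0, 0.12, 0, 0, 0, 0, 0, 0, 0, 0, 0, 0, 0]'

```text
t: 6.52
eef_pos: [0.4928, -0.0803, 0.1043]
orientation: [-1.571, 0.0, -1.569]
force: [-0.4, -0.2, 0.1]
gripper_width: 0.0001
```

Run:
```python
from h import *
s=monitor.state();tcp=s['eef_pos']
for n in ['side','scene']:
    p=grab_frame(n);T=np.linalg.inv(p['world_from_camera']);K=p['intrinsics']
    def pr(q):
        c=T[:3,:3]@q+T[:3,3];u=K@c;return u[:2]/u[2]
    u=pr(tcp);im=p['color'][:,:,::-1].copy()
    a,b=int(u[0]),int(u[1]);f=8
    crop=cv2.resize(im[b-40:b+35,a-45:a+45],None,fx=f,fy=f,interpolation=2)
    for dz,col in [(0,(0,0,255)),(.01,(0,255,0)),(.02,(255,255,0))]:
        w=pr(tcp+[0,0,dz]);cv2.circle(crop,(int((w[0]-a+45+.5)*f),int((w[1]-b+40+.5)*f)),4,col,-1)
    cv2.imwrite(f'pics/t_{n}.png',crop)
```

```text
(no output)
```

View pics/t_side.png

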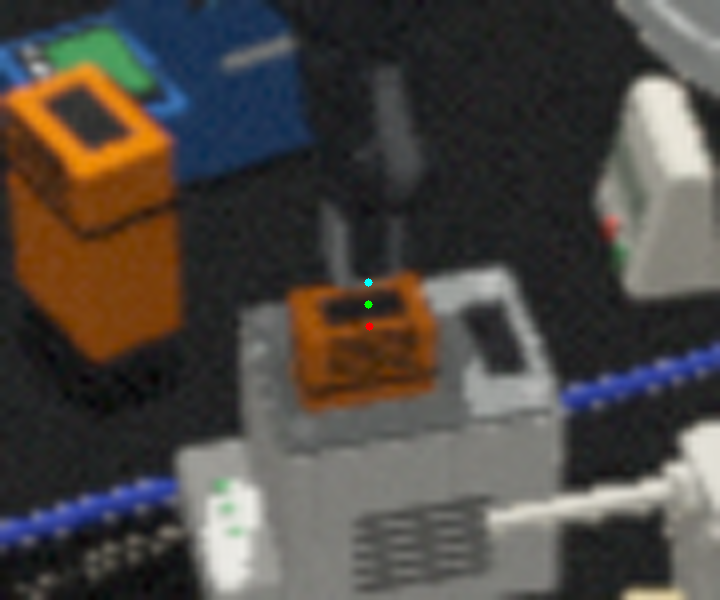

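View pics/t_scene.png

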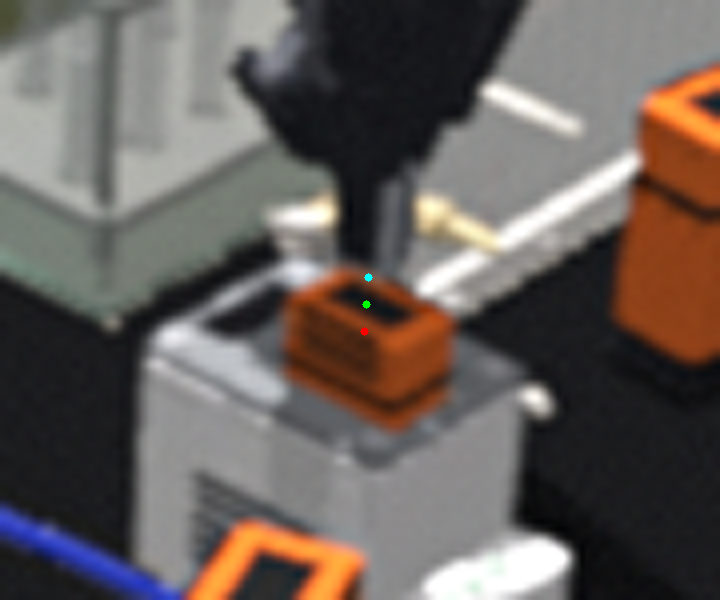

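>>> carry_out --targets '[0, 0, 0.12, 0, 0, 0, 0, 0, 0, 0, 0, 0, 0, 0]'

```text
t: 6.88
eef_pos: [0.4928, -0.0803, 0.1014]
orientation: [-1.571, 0.0, -1.569]
force: [-0.3, -0.3, 0.4]
gripper_width: -0.0
```

Run:
```python
from h import *
s=monitor.state();tcp=s['eef_pos']
for n in ['side','scene','wrist']:
    p=grab_frame(n);W=cloud(p);C=p['color'].astype(int)
    print(n,p['world_from_camera'][:3,3].round(2))
    x,y,z=W[...,0],W[...,1],W[...,2]
    m=(abs(x-.493)<.06)&(abs(y+.08)<.06)&(z>.1)&(z<.2)
    u0,v0={'side':(315,258),'scene':(356,205),'wrist':(320,285)}[n]
    for v in range(v0-20,v0+16,3):
        for u in (u0,): print(v,W[v,u].round(3),C[v,u],end=' | ')
    print()
```

```text
side [ 0.27 -1.04  0.95]
238 [ 0.483 -0.109  0.213] [28 28 26] | 241 [ 0.486 -0.096  0.193] [44 44 44] | 244 [ 0.479 -0.124  0.205] [35 35 36] | 247 [ 0.479 -0.125  0.196] [20 21 28] | 250 [ 0.481 -0.116  0.179] [28 28 34] | 253 [ 0.486 -0.093  0.149] [33 36 36] | 256 [ 0.485 -0.094  0.14 ] [36 39 38] | 259 [ 0.489 -0.076  0.114] [49 43 43] | 262 [ 0.486 -0.089  0.115] [99 57 25] | 265 [ 0.484 -0.099  0.112] [69 46 28] | 268 [ 0.485 -0.092  0.095] [84 49 20] | 271 [ 0.484 -0.096  0.088] [116  63  16] | 
scene [-0.14  0.77  0.77]
185 [ 0.484 -0.062  0.201] [24 24 29] | 188 [ 0.487 -0.067  0.19 ] [22 24 27] | 191 [ 0.493 -0.076  0.176] [21 22 27] | 194 [ 0.478 -0.057  0.181] [22 23 28] | 197 [ 0.485 -0.067  0.166] [23 24 27] | 200 [nan nan nan] [26 28 31] | 203 [ 0.485 -0.069  0.148] [33 34 38] | 206 [ 0.483 -0.068  0.14 ] [37 38 41] | 209 [ 0.487 -0.074  0.127] [79 79 82] | 212 [ 0.49  -0.08   0.115] [24 24 25] | 215 [ 0.482 -0.07   0.113] [135  61  25] | 218 [ 0.479 -0.067  0.108] [78 39 19] | 
wrist [ 0.56 -0.08  0.27]
265 [ 0.504 -0.079  0.115] [62 46 42] | 268 [ 0.502 -0.079  0.114] [61 45 42] | 271 [ 0.502 -0.079  0.116] [59 46 41] | 274 [ 0.5   -0.079  0.115] [54 42 37] | 277 [ 0.499 -0.079  0.116] [53 41 37] | 280 [ 0.504 -0.079  0.131] [45 32 33] | 283 [ 0.504 -0.079  0.134] [42 33 31] | 286 [ 0.504 -0.079  0.138] [41 30 29] | 289 [ 0.504 -0.079  0.14 ] [41 33 31] | 292 [ 0.504 -0.079  0.142] [39 30 29] | 295 [ 0.505 -0.079  0.146] [38 29 28] | 298 [ 0.504 -0.079  0.148] [34 24 25] |
```

The depth in the wrist and scene views puts the shut fingertips at z of about 0.128, roughly 26 mm above the nominal TCP. So there are about 13 mm left to the pack top.

>>> carry_out --targets '[0, 0, 0.24, 0, 0, 0, 0, 0, 0, 0, 0, 0, 0, 0]'

```text
t: 7.28
eef_pos: [0.4925, -0.0803, 0.0949]
orientation: [-1.572, 0.001, -1.569]
force: [0.5, -0.5, 0.1]
gripper_width: -0.0001
```

>>> carry_out --targets '[0, 0, 0.12, 0, 0, 0, 0, 0, 0, 0, 0, 0, 0, 0]'

```text
t: 7.52
eef_pos: [0.4928, -0.0804, 0.0924]
orientation: [-1.571, 0.0, -1.569]
force: [0.2, -0.6, 0.4]
gripper_width: -0.0003
```

>>> carry_out --targets '[0, 0, 0.08, 0, 0, 0, 0, 0, 0, 0, 0, 0, 0, 0]'

```text
t: 7.78
eef_pos: [0.4929, -0.0804, 0.0906]
orientation: [-1.571, 0.0, -1.569]
force: [0.4, 0.0, -0.7]
gripper_width: -0.0002
```

```bash
cat > tip.py <<'E'
from h import *
def tip():
    p=grab_frame('wrist');W=cloud(p);s=monitor.state();t=s['eef_pos']
    col=W[255:420,316:324]
    print('tcp',t.round(4),'F',np.round(s['force'],1))
    for v in range(262,300,3): print(v,W[v,316:324].mean(0).round(4)[[0,2]],end=' ')
    x,y,z=W[...,0],W[...,1],W[...,2];C=p['color'].astype(int)
    m=(np.hypot(x-t[0]-.015,y-t[1])<.03)&(z>.1)&(z<.125)&(C[...,0]>C[...,2]+60)
    if m.any(): print('\norange top',np.nanpercentile(z[m],[30,50,80]).round(4))
    return p
if __name__=='__main__':
    import sys
    p=tip(); save(p,sys.argv[1])
E
python3 tip.py w3
```

```text
tcp [ 0.493  -0.0804  0.0907] F [ 0.3 -0.1 -1. ]
262 [0.5092 0.1151] 265 [0.5079 0.115 ] 268 [0.5068 0.1152] 271 [0.5056 0.1151] 274 [0.5045 0.1154] 277 [0.5034 0.1155] 280 [0.5043 0.1207] 283 [0.5043 0.1238] 286 [0.5043 0.1266] 289 [0.5044 0.1295] 292 [0.5043 0.1316] 295 [0.5042 0.1338] 298 [nan nan] 
orange top [0.114  0.1146 0.1153]
```

View pics/w3.png

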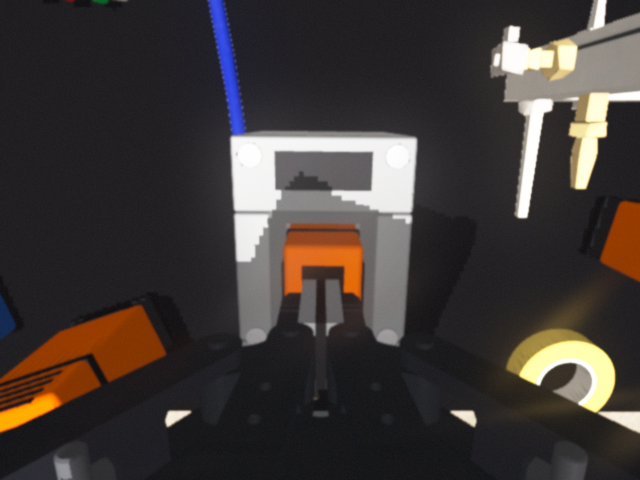

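The tip at v=279 is at about z 0.119, and the pack top at about 0.115. That leaves about 4 mm.

>>> carry_out --targets '[0, 0, 0.12, 0, 0, 0, 0, 0, 0, 0, 0, 0, 0, 0]'

```text
t: 8.07
eef_pos: [0.4934, -0.0806, 0.0884]
orientation: [-1.57, -0.0, -1.569]
force: [-2.3, 0.2, 5.0]
gripper_width: 0.0001
```

>>> carry_out --targets '[0, 0, 0.04, 0, 0, 0, 0, 0, 0, 0, 0, 0, 0, 0]'

```text
t: 8.32
eef_pos: [0.4934, -0.0806, 0.0875]
orientation: [-1.57, -0.0, -1.569]
force: [-1.1, 0.2, 4.8]
gripper_width: 0.0
```

>>> carry_out --targets '[0, 0, 0.04, 0, 0, 0, 0, 0, 0, 0, 0, 0, 0, 0]'

```text
t: 8.57
eef_pos: [0.4935, -0.0806, 0.0866]
orientation: [-1.57, -0.0, -1.568]
force: [-1.7, 0.1, 5.8]
gripper_width: -0.0003
```

>>> carry_out --targets '[0, 0, 0.04, 0, 0, 0, 0, 0, 0, 0, 0, 0, 0, 0]'

```text
t: 8.82
eef_pos: [0.4935, -0.0806, 0.0857]
orientation: [-1.57, -0.0, -1.568]
force: [-1.5, -0.5, 5.2]
gripper_width: 0.0006
```

Contact: it shows about 5 N, the spring less the pack's weight. The press goes on in small steps.

>>> carry_out --targets '[0, 0, 0.04, 0, 0, 0, 0, 0, 0, 0, 0, 0, 0, 0]'

```text
t: 9.07
eef_pos: [0.4935, -0.0807, 0.0847]
orientation: [-1.57, -0.0, -1.569]
force: [-1.8, 0.4, 5.7]
gripper_width: 0.0003
```

>>> carry_out --targets '[0, 0, 0.02, 0, 0, 0, 0, 0, 0, 0, 0, 0, 0, 0]'

```text
t: 9.32
eef_pos: [0.4935, -0.0807, 0.0842]
orientation: [-1.57, -0.0, -1.568]
force: [-1.3, 0.3, 5.0]
gripper_width: 0.0004
```

>>> carry_out --targets '[0, 0, 0.02, 0, 0, 0, 0, 0, 0, 0, 0, 0, 0, 0]'

```text
t: 9.57
eef_pos: [0.4937, -0.0807, 0.084]
orientation: [-1.57, -0.001, -1.569]
force: [-1.8, -0.0, 7.1]
gripper_width: -0.0003
```

>>> carry_out --targets '[0, 0, 0.015, 0, 0, 0, 0, 0, 0, 0, 0, 0, 0, 0]'

```text
t: 9.82
eef_pos: [0.4939, -0.0808, 0.0839]
orientation: [-1.569, -0.001, -1.568]
force: [-2.0, 0.6, 7.4]
gripper_width: 0.0003
```

>>> carry_out --targets '[0, 0, 0.02, 0, 0, 0, 0, 0, 0, 0, 0, 0, 0, 0]'

```text
t: 10.07
eef_pos: [0.4941, -0.0809, 0.0838]
orientation: [-1.569, -0.001, -1.568]
force: [-3.1, 0.3, 9.1]
gripper_width: 0.0004
```

>>> carry_out --targets '[0, 0, 0.02, 0, 0, 0, 0, 0, 0, 0, 0, 0, 0, 0]'

```text
t: 10.32
eef_pos: [0.4943, -0.0809, 0.0838]
orientation: [-1.569, -0.001, -1.568]
force: [-2.8, 1.2, 11.5]
gripper_width: -0.0001
```

It has reached the stop at about 11 N, so I'm letting go and moving up.

>>> carry_out --targets '[0, 0, -0.5, 0, 0, 0, 0, 0, 0, -1, 0, 0, 0, 0, 0, 0, -1, 0, 0, 0, 0, 1, 0, 0, 0, 0, 0, 0, 1, 0, 0, 0, 0, 0, 0]'

```text
t: 10.95
eef_pos: [0.4924, -0.0802, 0.1427]
orientation: [-1.572, 0.001, -1.569]
force: [-0.1, 0.1, -0.0]
gripper_width: 0.0355
```

Run:
```python
from h import *
p=grab_frame('wrist');save(p,'w4');W=cloud(p);C=p['color'].astype(int)
x,y,z=W[...,0],W[...,1],W[...,2]
for lo,hi in ((.11,.118),(.124,.136)):
    m=(np.hypot(x-.493,y+.08)<.04)&(z>lo)&(z<hi)&(C[...,0]>C[...,2]+25)
    print(m.sum(), [np.round(q,1) for q in cv2.minAreaRect((W[m][:,:2]*1000).astype(np.float32))] if m.sum()>5 else '',np.median(z[m]))
print(monitor.state()['eef_pos'])
```

```text
236 [array([515.1, -80.4]), array([30.2,  3.1]), np.float64(87.9)] 0.11353911425898791
4406 [array([493.1, -79.9]), array([30.4, 45.8]), np.float64(89.9)] 0.13091960982418172
[ 0.49210864 -0.08010265  0.14228161]
```

View pics/w4.png

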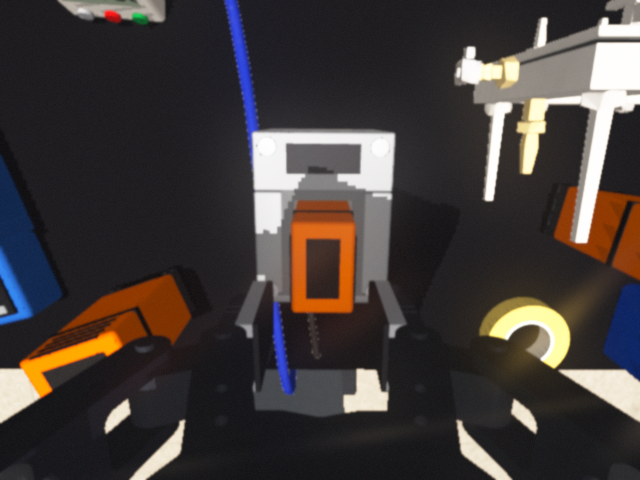

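The pack popped up: its top is at z 0.131, centre (0.493,-0.080), at (323,258) in the picture. Next I'll lower with open fingers, then grip.

>>> carry_out --targets '[0.8, 0, 0.5, 0.03, 0, 0, 0, 0.8, 0, 0.8, 0, 0, 0, 0, 0.8, 0, 0.8, 0, 0, 0, 0, 0.8, 0, 0.66, 0, 0, 0, 0, 0.8, 0, 0, 0, 0, 0, 0]'

```text
t: 11.62
eef_pos: [0.4921, -0.0798, 0.0724]
orientation: [-1.575, 0.002, -1.569]
force: [0.6, 0.1, 0.0]
gripper_width: 0.0685
```

```bash
python3 - <<'E'
from h import *
s=monitor.state();print(s['eef_pos'],s['gripper_width'],s['force'])
for n,(a,b,c,d) in {'side':(200,320,260,380),'scene':(140,260,300,420)}.items():
    p=grab_frame(n);cv2.imwrite(f'pics/g_{n}.png',cv2.resize(p['color'][a:b,c:d,::-1],None,fx=5,fy=5,interpolation=2))
E
python3 -c "
import cv2,numpy as np
cv2.imwrite('pics/g.png',cv2.resize(np.hstack([cv2.imread('pics/g_side.png'),cv2.imread('pics/g_scene.png')]),(800,400)))"
```

```text
[ 0.49207962 -0.07982393  0.07237929] 0.06849178662764409 [0.62015234 0.12696841 0.00081586]
```

View pics/g.png

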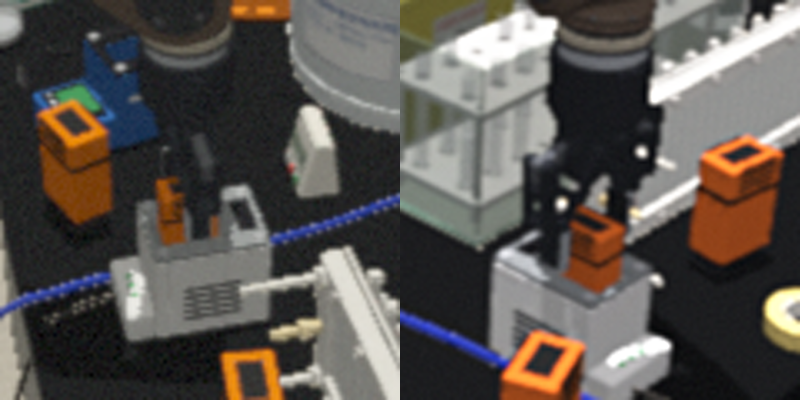

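Run:
```python
from h import *
for n in ['side','scene','wrist']:
    p=grab_frame(n);W=cloud(p);C=p['color'].astype(int)
    if n=='wrist': save(p,'w5')
    x,y,z=W[...,0],W[...,1],W[...,2]
    dark=(C.max(-1)-C.min(-1)<25)
    for nm,lo,hi in (('right',-.165,-.105),('left',-.055,-.0)):
        m=dark&(abs(x-.492)<.013)&(y>lo)&(y<hi)&(z>.093)&(z<.2)
        q=W[m];o=np.argsort(q[:,2]) if len(q) else []
        print(n,nm,len(q),[q[i].round(3).tolist() for i in o[:30:4]])
```

```text
side right 220 [[0.496, -0.119, 0.105], [0.501, -0.121, 0.109], [0.484, -0.122, 0.113], [0.482, -0.12, 0.116], [0.482, -0.119, 0.119], [0.5, -0.122, 0.121], [0.501, -0.121, 0.123], [0.484, -0.122, 0.124]]
side left 35 [[0.48, -0.041, 0.113], [0.48, -0.043, 0.118], [0.48, -0.043, 0.121], [0.5, -0.044, 0.125], [0.486, -0.045, 0.129], [0.483, -0.045, 0.133], [0.485, -0.046, 0.138], [0.485, -0.047, 0.142]]
scene right 240 [[0.484, -0.122, 0.108], [0.489, -0.12, 0.115], [0.484, -0.12, 0.118], [0.495, -0.117, 0.12], [0.481, -0.121, 0.121], [0.499, -0.114, 0.123], [0.492, -0.118, 0.124], [0.483, -0.114, 0.126]]
scene left 347 [[0.499, -0.046, 0.093], [0.488, -0.043, 0.108], [0.491, -0.038, 0.113], [0.487, -0.041, 0.116], [0.493, -0.032, 0.117], [0.488, -0.034, 0.118], [0.485, -0.041, 0.119], [0.483, -0.047, 0.12]]
wrist right 12083 [[0.492, -0.114, 0.107], [0.5, -0.114, 0.108], [0.492, -0.114, 0.108], [0.499, -0.114, 0.109], [0.502, -0.114, 0.109], [0.491, -0.114, 0.109], [0.503, -0.114, 0.109], [0.496, -0.114, 0.109]]
wrist left 12353 [[0.499, -0.045, 0.107], [0.496, -0.045, 0.108], [0.5, -0.045, 0.108], [0.494, -0.046, 0.108], [0.497, -0.045, 0.109], [0.492, -0.046, 0.109], [0.488, -0.045, 0.109], [0.5, -0.045, 0.109]]
```

View pics/w5.png

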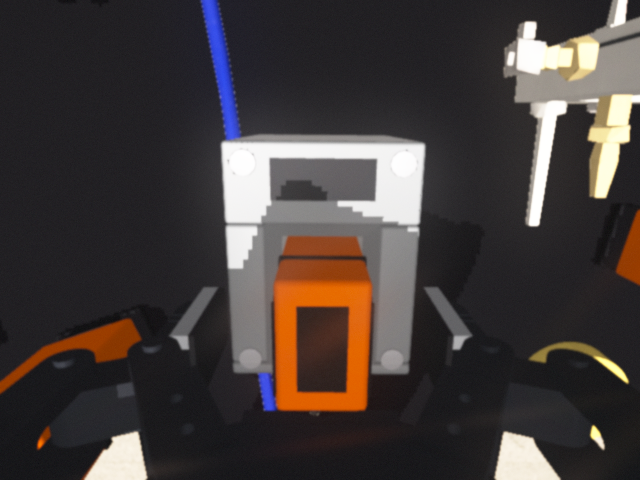

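The tips are at z of about 0.107 and will swing down to about 0.099 on closing, clear of the charger. Closing now.

>>> carry_out --targets '[0, 0, 0, 0, 0, 0, 0, 0, 0, 0, 0, 0, 0, 0, 0, 0, 0, 0, 0, 0, 0, 0, 0, 0, 0, 0, 0, 0]'

```text
t: 12.38
eef_pos: [0.4941, -0.0805, 0.0754]
orientation: [-1.57, -0.0, -1.569]
force: [-0.9, 0.4, 3.5]
gripper_width: 0.0287
```

>>> carry_out --targets '[0, 0, -0.4, 0, 0, 0, 0, 0, 0, -0.6, 0, 0, 0, 0, 0, 0, -0.8, 0, 0, 0, 0, 0, 0, -0.8, 0, 0, 0, 0, 0, 0, -0.5, 0, 0, 0, 0]'

```text
t: 13.0
eef_pos: [0.4944, -0.0807, 0.1543]
orientation: [-1.569, -0.001, -1.569]
force: [0.1, 0.3, -1.4]
gripper_width: 0.0292
```

Run:
```python
from h import *
s=monitor.state();print(s['eef_pos'],s['gripper_width'],s['force'],s['torque'],s['orientation'])
p=grab_frame('side');cv2.imwrite('pics/l1.png',cv2.resize(p['color'][150:320,230:400,::-1],None,fx=3.5,fy=3.5,interpolation=2))
p=grab_frame('wrist');save(p,'w6')
W=cloud(p);x,y,z=W[...,0],W[...,1],W[...,2]
m=(abs(x-.5)<.05)&(abs(y+.08)<.03)&(z>.17)&(p['color'][...,0]>p['color'][...,2].astype(int)+50)
print(m.sum(),np.median(z[m]),[np.round(q,1) for q in cv2.minAreaRect((W[m&(abs(z-np.median(z[m]))<.006)][:,:2]*1000).astype(np.float32))])
```

```text
[ 0.49435517 -0.08066747  0.15429404] 0.029185194795757926 [ 0.14112861  0.33140377 -1.3664443 ] [ 0.000852   -0.02764193  0.01246843] [-1.56873024e+00 -8.84171825e-04 -1.56854634e+00]
11276 0.2109074095205129 [array([493.4, -79.6]), array([30.8, 47.5]), np.float64(89.6)]
```

View pics/l1.png

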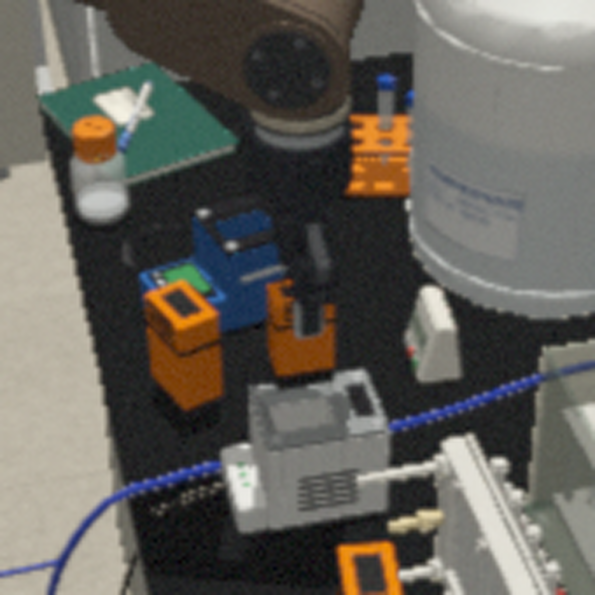

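View pics/w6.png

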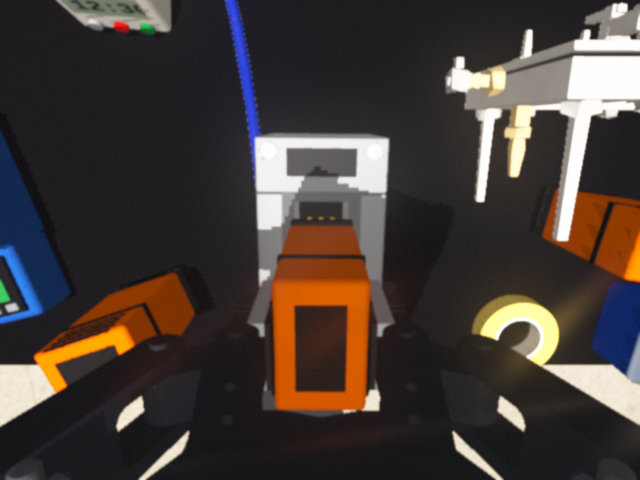

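The pack is out; the side picture shows it at (300,340) above the empty charger. I'm moving toward the analyser and will look at its bay on the way.

```bash
python3 -c "
import numpy as np
W=np.load('pics/scene0.npz')['W'];x,y,z=W[...,0],W[...,1],W[...,2]
for c in ((.42,.056),(.503,.19)):
  m=np.hypot(x-c[0],y-c[1])<.09;print(np.nanpercentile(z[m],[90,99,100]))
m=(x>.38)&(x<.6)&(y>-.03)&(y<.3);print(np.nanmax(z[m]))
"
```

```text
[0.03888414 0.11069964 0.11408316]
[0.08946241 0.09168191 0.0944365 ]
0.1140831613853095
```

>>> carry_out --targets '[0, -0.5, -0.2, 0, 0, 0, 0, 0, -0.9, 0, 0, 0, 0, 0, 0, -1, 0, 0, 0, 0, 0, 0, -1, 0, 0, 0, 0, 0, 0, -1, 0, 0, 0, 0, 0]'

```text
t: 13.72
eef_pos: [0.4927, 0.0312, 0.1564]
orientation: [-1.573, 0.001, -1.568]
force: [-0.0, -0.1, -0.4]
gripper_width: 0.029
```

>>> carry_out --targets '[0, -1, 0, 0, 0, 0, 0, 0, -0.8, 0, 0, 0, -0.5, 0, 0, 0, 0, 0, 0, -0.8, 0, 0, 0, 0, 0, 0, -0.8, 0, 0, 0, 0, 0, 0, 0, 0]'

```text
t: 14.35
eef_pos: [0.4927, 0.0753, 0.1565]
orientation: [-1.573, 0.001, -1.317]
force: [-0.8, 0.1, -0.6]
gripper_width: 0.0292
```

Run:
```python
from h import *
s=monitor.state();print(s['eef_pos'],s['gripper_width'],s['orientation'])
p=grab_frame('wrist');save(p,'w7');W=cloud(p);np.savez('pics/w7.npz',W=W,c=p['color'])
x,y,z=W[...,0],W[...,1],W[...,2]
m=(np.hypot(x-.51,y-.193)<.085)&(z>.084)&(z<.096)
r=cv2.minAreaRect((W[m][:,:2]*1000).astype(np.float32));print(m.sum(),[np.round(q,1) for q in r],np.median(z[m]))
for q in nets.mark_of(p,'analyser_bay'):print(q)
```

```text
[0.49266096 0.07528915 0.15650906] 0.029228731165794046 [-1.57260764e+00  7.77955237e-04 -1.31707698e+00]
19525 [array([516.1, 194.7]), array([98., 77.]), np.float64(14.5)] 0.09083153958900936
```

View pics/w7.png

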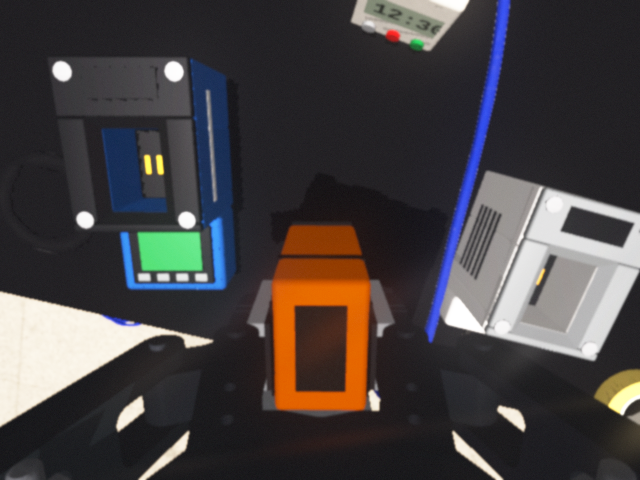

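Run:
```python
from h import *
d=np.load('pics/w7.npz');W=d['W'];x,y,z=W[...,0],W[...,1],W[...,2]
def plane(cx,cy,yaw,z0,tol=.002):
    m=(np.hypot(x-cx,y-cy)<.075)&(abs(z-z0)<tol)
    c,s=np.cos(yaw),np.sin(yaw)
    q=W[m]; X=(q[:,0]-cx)*c+(q[:,1]-cy)*s; Y=-(q[:,0]-cx)*s+(q[:,1]-cy)*c
    print('n',m.sum(),np.median(q[:,2]))
    # outer & hole extents
    b=(abs(X)<.02); a=(abs(Y)<.012)
    Yp=np.sort(Y[b]);Xp=np.sort(X[a])
    gy=np.diff(Yp);i=np.argmax(gy);print('hole y',Yp[i],Yp[i+1],'mid',(Yp[i]+Yp[i+1])/2,'outer',Yp[0],Yp[-1],'mid',(Yp[0]+Yp[-1])/2)
    gx=np.diff(Xp);i=np.argmax(gx);print('hole x',Xp[i],Xp[i+1],'mid',(Xp[i]+Xp[i+1])/2,'outer',Xp[0],Xp[-1])
plane(.5035,.1914,np.radians(14.5),.0907)
```

```text
n 16620 0.0909750367183345
hole y -0.01912786057272076 0.01694877013608839 mid -0.0010895452183161854 outer -0.03830235314206523 0.03838485116229572 mid 4.1249010115245593e-05
hole x -0.026013785641700062 0.026189834128413428 mid 8.802424335668281e-05 outer -0.035807431043131985 0.061410378440805824
```

```bash
cat > plan.py <<'E'
from h import *
from scipy.spatial.transform import Rotation as Ro
def packoff(p):
    W=cloud(p);C=p['color'].astype(int);s=monitor.state()
    R=Ro.from_euler('xyz',s['orientation']).as_matrix()
    L=(W-s['eef_pos'])@R
    m=(C[...,0]>C[...,2]+50)&(abs(L[...,0])<.025)&(abs(L[...,2])<.04)&(L[...,1]<-.045)&(L[...,1]>-.075)
    ym=np.median(L[m][:,1]); m&=abs(L[...,1]-ym)<.004
    r=cv2.minAreaRect((L[m][:,[0,2]]*1000).astype(np.float32))
    print('pack in tool',[np.round(q,1) for q in r],'y',ym.round(4)); return s,R
E
python3 - <<'E'
from plan import *
p=grab_frame('wrist');s,R=packoff(p)
for t in ([.5035,.1914],[.5045,.190]):
    print((R.T@(np.array([*t,s['eef_pos'][2]])-s['eef_pos'])/.025).round(2))
E
```

```text
pack in tool [array([-1.1, -1.2]), array([30.7, 46.8]), np.float64(0.3)] y -0.0553
[-4.41  0.    1.57]
[-4.35  0.    1.59]
```

>>> carry_out --targets '[0, -0.9, 0, 0.33, 0, 0, 0, 0, -1, 0, 0.36, 0, 0, 0, 0, -1, 0, 0.36, 0, 0, 0, 0, -0.9, 0, 0.34, 0, 0, 0, 0, -0.57, 0, 0.23, 0, 0, 0]'

```text
t: 15.12
eef_pos: [0.5051, 0.1914, 0.1572]
orientation: [-1.571, 0.0, -1.317]
force: [0.1, 0.6, -1.8]
gripper_width: 0.0291
```

>>> carry_out --targets '[0, 0, 0, 0, 0, 0, 0, 0, 0, 0, 0, 0, 0, 0]'

```text
t: 15.38
eef_pos: [0.5051, 0.1899, 0.1572]
orientation: [-1.571, -0.0, -1.317]
force: [-0.4, 0.2, -0.7]
gripper_width: 0.0293
```

```bash
python3 - <<'E'
from plan import *
p=grab_frame('wrist');save(p,'w8');s,R=packoff(p);print(s['eef_pos'],s['orientation'])
W=cloud(p);x,y,z=W[...,0],W[...,1],W[...,2];L=(W-s['eef_pos'])@R
m=(np.hypot(x-.505,y-.191)<.09)&(abs(z-.0907)<.003)
q=L[m]*1000; print(m.sum(),np.median(z[m]))
# tool x extents at several tool z; tool z extents
for a,b in ((15,25),(25,32),(35,50)):
    k=(q[:,2]>a)&(q[:,2]<b); xs=np.sort(q[k,0]);g=np.diff(xs);i=g.argmax();print('z',a,b,'outer x',xs[0],xs[-1],'hole',xs[i],xs[i+1])
for a,b in ((-36,-26),(26,36),(-15,15)):
    k=(q[:,0]>a)&(q[:,0]<b); zs=np.sort(q[k,2]);g=np.diff(zs);i=g.argmax();print('x',a,b,'z ext',zs[0],zs[-1],'gap',zs[i],zs[i+1])
r=cv2.minAreaRect(q[:,[0,2]].astype(np.float32));print(r)
for n in ('side','scene'):
    p=grab_frame(n);save(p,n+'8')
E
python3 -c "
import cv2,numpy as np
a=cv2.imread('pics/side8.png')[170:290,220:340];b=cv2.imread('pics/scene8.png')[180:300,220:340]
cv2.imwrite('pics/j8.png',cv2.resize(np.hstack([a,b]),(800,400),interpolation=2))"
```

```text
pack in tool [array([-1.2, -0.9]), array([46.7, 30.6]), np.float64(89.6)] y -0.0553
[0.50515208 0.18980572 0.15726651] [-1.57112513e+00 -2.49451655e-04 -1.31744115e+00]
12351 0.09100396769328459
z 15 25 outer x -40.208652308721206 36.03207157667986 hole 0.9911100585817912 14.584465027925795
z 25 32 outer x -40.20346028497618 35.480981113786534 hole -1.954447789756254 -1.3767587797497942
z 35 50 outer x -40.13404874467632 35.83183413845859 hole -1.955607586552424 -1.3946305865126079
x -36 -26 z ext -26.55809699436877 60.59905139803679 gap 58.98441105940495 59.46932764673535
x 26 36 z ext -26.871227579339795 60.66604367751332 gap 59.075550514488526 59.564614447334634
x -15 15 z ext 24.922971466790734 60.65255046913904 gap 25.022421874315356 25.552553053686278
((-2.140972137451172, 13.18621826171875), (76.35250854492188, 94.92416381835938), 0.028464186936616898)
```

View pics/w8.png

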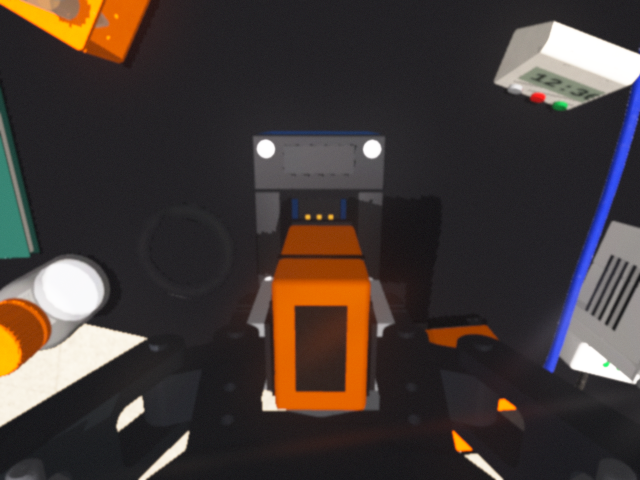

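View pics/j8.png

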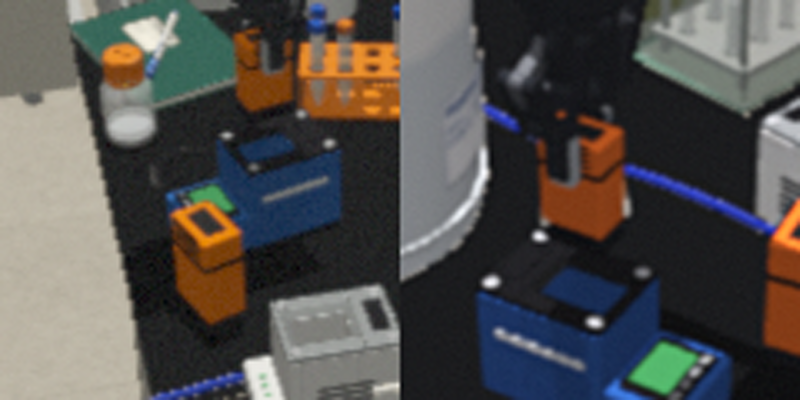

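The analyser is centred under the pack to within about 1.5 mm in tool x; the rest agrees. I'll correct that and lower.

>>> carry_out --targets '[0, -0.06, 0.4, 0, 0, 0, 0, 0, 0, 0.6, 0, 0, 0, 0, 0, 0, 0.4, 0, 0, 0, 0, 0, 0, 0.1, 0, 0, 0, 0, 0, 0, 0, 0, 0, 0, 0]'

```text
t: 16.15
eef_pos: [0.5047, 0.1919, 0.1195]
orientation: [-1.571, 0.0, -1.317]
force: [-0.3, -0.2, -0.5]
gripper_width: 0.0294
```

>>> carry_out --targets '[0, 0, 0.16, 0, 0, 0, 0, 0, 0, 0, 0, 0, 0, 0]'

```text
t: 16.4
eef_pos: [0.5048, 0.1919, 0.1158]
orientation: [-1.571, -0.0, -1.317]
force: [-0.0, 0.0, -1.5]
gripper_width: 0.0293
```

>>> carry_out --targets '[0, 0, 0.16, 0, 0, 0, 0, 0, 0, 0, 0, 0, 0, 0]'

```text
t: 16.65
eef_pos: [0.5045, 0.1919, 0.1115]
orientation: [-1.572, 0.0, -1.317]
force: [0.4, -0.7, -0.6]
gripper_width: 0.0291
```

>>> carry_out --targets '[0, 0, 0.2, 0, 0, 0, 0, 0, 0, 0, 0, 0, 0, 0]'

```text
t: 16.9
eef_pos: [0.5044, 0.1919, 0.1062]
orientation: [-1.572, 0.0, -1.317]
force: [0.0, 0.7, -0.9]
gripper_width: 0.0294
```

>>> carry_out --targets '[0, 0, 0.3, 0, 0, 0, 0, 0, 0, 0.1, 0, 0, 0, 0, 0, 0, 0, 0, 0, 0, 0]'

```text
t: 17.27
eef_pos: [0.5045, 0.1919, 0.0964]
orientation: [-1.572, 0.0, -1.317]
force: [-0.1, 1.0, -0.5]
gripper_width: 0.0294
```

>>> carry_out --targets '[0, 0, 0.3, 0, 0, 0, 0, 0, 0, 0.1, 0, 0, 0, 0, 0, 0, 0, 0, 0, 0, 0]'

```text
t: 17.65
eef_pos: [0.5045, 0.1919, 0.0864]
orientation: [-1.572, 0.0, -1.317]
force: [0.2, 0.5, -1.0]
gripper_width: 0.029
```

>>> carry_out --targets '[0, 0, 0.2, 0, 0, 0, 0, 0, 0, 0, 0, 0, 0, 0]'

```text
t: 17.9
eef_pos: [0.5045, 0.1919, 0.0814]
orientation: [-1.572, 0.0, -1.317]
force: [-1.0, -1.1, -0.4]
gripper_width: 0.0291
```

>>> carry_out --targets '[0, 0, 0.12, 0, 0, 0, 0, 0, 0, 0, 0, 0, 0, 0]'

```text
t: 18.15
eef_pos: [0.5046, 0.1919, 0.0786]
orientation: [-1.571, 0.0, -1.317]
force: [-1.0, 0.2, -0.8]
gripper_width: 0.0292
```

>>> carry_out --targets '[0, 0, 0.08, 0, 0, 0, 0, 0, 0, 0, 0, 0, 0, 0]'

```text
t: 18.4
eef_pos: [0.5047, 0.1919, 0.0767]
orientation: [-1.571, 0.0, -1.317]
force: [0.0, 0.2, -1.3]
gripper_width: 0.0288
```

>>> carry_out --targets '[0, 0, 0.06, 0, 0, 0, 0, 0, 0, 0, 0, 0, 0, 0]'

```text
t: 18.65
eef_pos: [0.5049, 0.192, 0.0754]
orientation: [-1.571, 0.0, -1.317]
force: [1.0, 0.7, -0.7]
gripper_width: 0.0294
```

The pack is at platform level with no contact force, so I'll release it and go up.

>>> carry_out --targets '[0.8, 0, 0, 0, 0, 0, 0, 0.8, 0, 0, 0, 0, 0, 0, 0.8, 0, 0, 0, 0, 0, 0, 0.8, 0, -0.6, 0, 0, 0, 0, 0.8, 0, -1, 0, 0, 0, 0]'

```text
t: 19.27
eef_pos: [0.5043, 0.1918, 0.1157]
orientation: [-1.572, 0.0, -1.317]
force: [-1.1, 0.3, 1.4]
gripper_width: 0.0684
```

>>> carry_out --targets '[0, 0, -0.8, 0, 0, 0, 0, 0, 0, 0, 0, 0, 0, 0, 0, 0, 0, 0, 0, 0, 0, 0, 0, 0, 0, 0, 0, 0]'

```text
t: 19.77
eef_pos: [0.504, 0.1918, 0.1342]
orientation: [-1.573, 0.0, -1.317]
force: [-0.3, 0.3, -0.5]
gripper_width: 0.0002
```

Run:
```python
from h import *
p=grab_frame('wrist');save(p,'w9');W=cloud(p);C=p['color'].astype(int);s=monitor.state();print(s['eef_pos'],s['gripper_width'],s['orientation'])
x,y,z=W[...,0],W[...,1],W[...,2]
m=(np.hypot(x-.504,y-.192)<.045)&(z>.115)&(z<.14)&(C[...,0]>C[...,2]+25)
zm=np.median(z[m]);print(zm,np.percentile(z[m],[5,95]))
m=(np.hypot(x-.504,y-.192)<.045)&(abs(z-zm)<.004)&(C[...,0]>C[...,2]+25)
print([np.round(q,1) for q in cv2.minAreaRect((W[m][:,:2]*1000).astype(np.float32))])
q=W[m];A=np.c_[q[:,:2]-q[:,:2].mean(0),np.ones(len(q))];print('tilt',np.linalg.lstsq(A,q[:,2],rcond=None)[0])
```

```text
[0.50409205 0.19180394 0.13423567] 0.00024281806106071386 [-1.57285090e+00  1.92333850e-04 -1.31664904e+00]
0.1307603241409059 [0.12059446 0.13200426]
[array([511.3, 194.2]), array([31. , 30.6]), np.float64(14.4)]
tilt [-0.02247461 -0.00688967  0.13079864]
```

View pics/w9.png

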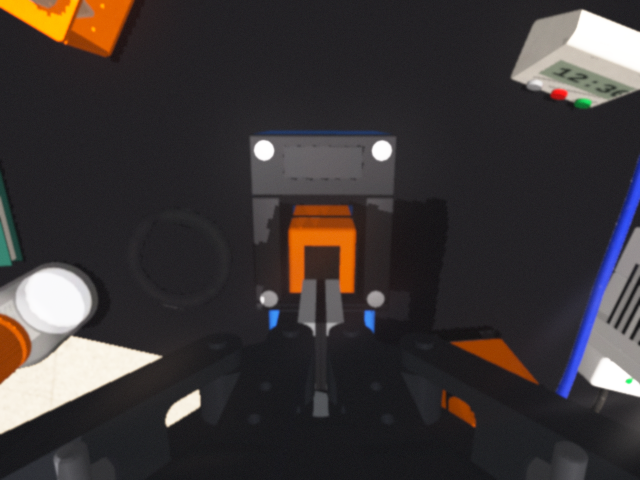

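The pack stands upright in the bay at (322,250), top at z 0.131, platform still up. Now I'll press with shut fingers.

>>> carry_out --targets '[0, 0, 0.6, 0, 0, 0, 0, 0, 0, 0.4, 0, 0, 0, 0, 0, 0, 0.12, 0, 0, 0, 0, 0, 0, 0, 0, 0, 0, 0]'

```text
t: 20.32
eef_pos: [0.5048, 0.1919, 0.107]
orientation: [-1.571, 0.0, -1.317]
force: [1.2, -0.1, 0.7]
gripper_width: -0.0002
```

>>> carry_out --targets '[0, 0, 0.12, 0, 0, 0, 0, 0, 0, 0, 0, 0, 0, 0]'

```text
t: 20.58
eef_pos: [0.5054, 0.1921, 0.1051]
orientation: [-1.569, -0.0, -1.317]
force: [-1.6, -0.2, 3.7]
gripper_width: 0.0002
```

>>> carry_out --targets '[0, 0, 0.12, 0, 0, 0, 0, 0, 0, 0, 0, 0, 0, 0]'

```text
t: 20.82
eef_pos: [0.5053, 0.192, 0.1017]
orientation: [-1.569, -0.0, -1.317]
force: [0.2, -0.8, 4.0]
gripper_width: -0.0006
```

Contact at about 0.1055. The earliest possible stop is 18 mm below that, so I'll go down about 12 mm more, then step finely.

>>> carry_out --targets '[0, 0, 0.12, 0, 0, 0, 0, 0, 0, 0.12, 0, 0, 0, 0, 0, 0, 0.12, 0, 0, 0, 0, 0, 0, 0.12, 0, 0, 0, 0, 0, 0, 0, 0, 0, 0, 0]'

```text
t: 21.45
eef_pos: [0.5052, 0.192, 0.0894]
orientation: [-1.57, -0.0, -1.317]
force: [1.5, -0.0, 5.4]
gripper_width: -0.0002
```

>>> carry_out --targets '[0, 0, 0.04, 0, 0, 0, 0, 0, 0, 0.04, 0, 0, 0, 0, 0, 0, 0, 0, 0, 0, 0]'

```text
t: 21.82
eef_pos: [0.5052, 0.192, 0.0876]
orientation: [-1.57, -0.0, -1.317]
force: [0.3, 0.1, 5.0]
gripper_width: 0.0002
```

>>> carry_out --targets '[0, 0, 0.04, 0, 0, 0, 0, 0, 0, 0.04, 0, 0, 0, 0, 0, 0, 0, 0, 0, 0, 0]'

```text
t: 22.2
eef_pos: [0.5053, 0.192, 0.0857]
orientation: [-1.57, -0.0, -1.317]
force: [1.5, -0.1, 5.6]
gripper_width: 0.0004
```

>>> carry_out --targets '[0, 0, 0.04, 0, 0, 0, 0, 0, 0, 0.04, 0, 0, 0, 0, 0, 0, 0, 0, 0, 0, 0]'

```text
t: 22.58
eef_pos: [0.5053, 0.192, 0.0838]
orientation: [-1.57, -0.0, -1.317]
force: [0.9, -0.4, 5.5]
gripper_width: -0.0001
```

>>> carry_out --targets '[0, 0, 0.04, 0, 0, 0, 0, 0, 0, 0.04, 0, 0, 0, 0, 0, 0, 0, 0, 0, 0, 0]'

```text
t: 22.95
eef_pos: [0.5053, 0.192, 0.0818]
orientation: [-1.57, -0.0, -1.317]
force: [-0.8, -0.3, 5.9]
gripper_width: -0.0001
```

>>> carry_out --targets '[0, 0, 0.04, 0, 0, 0, 0, 0, 0, 0.04, 0, 0, 0, 0, 0, 0, 0, 0, 0, 0, 0]'

```text
t: 23.32
eef_pos: [0.5053, 0.192, 0.0799]
orientation: [-1.57, -0.0, -1.317]
force: [0.7, 0.7, 6.7]
gripper_width: -0.0001
```

>>> carry_out --targets '[0, 0, 0.04, 0, 0, 0, 0, 0, 0, 0.04, 0, 0, 0, 0, 0, 0, 0, 0, 0, 0, 0]'

```text
t: 23.7
eef_pos: [0.5053, 0.192, 0.0779]
orientation: [-1.57, -0.0, -1.317]
force: [0.3, 0.9, 6.3]
gripper_width: -0.0001
```

Depth is about 27 mm with no stop yet, so I'll continue one call at a time.

>>> carry_out --targets '[0, 0, 0.04, 0, 0, 0, 0, 0, 0, 0.04, 0, 0, 0, 0, 0, 0, 0, 0, 0, 0, 0]'

```text
t: 24.08
eef_pos: [0.5054, 0.192, 0.076]
orientation: [-1.57, -0.0, -1.317]
force: [-0.3, 0.4, 6.7]
gripper_width: 0.0003
```

>>> carry_out --targets '[0, 0, 0.04, 0, 0, 0, 0, 0, 0, 0.04, 0, 0, 0, 0, 0, 0, 0, 0, 0, 0, 0]'

```text
t: 24.45
eef_pos: [0.5054, 0.192, 0.0746]
orientation: [-1.57, -0.0, -1.317]
force: [-1.0, -0.1, 8.7]
gripper_width: 0.0003
```

>>> carry_out --targets '[0, 0, 0.03, 0, 0, 0, 0, 0, 0, 0, 0, 0, 0, 0]'

```text
t: 24.7
eef_pos: [0.5055, 0.1921, 0.0744]
orientation: [-1.57, -0.0, -1.316]
force: [-2.0, -0.6, 12.1]
gripper_width: -0.0001
```

>>> carry_out --targets '[0, 0, 0.02, 0, 0, 0, 0, 0, 0, 0, 0, 0, 0, 0]'

```text
t: 24.95
eef_pos: [0.5057, 0.1921, 0.0743]
orientation: [-1.57, -0.0, -1.316]
force: [-1.8, -0.7, 14.6]
gripper_width: -0.0001
```

The stop shows 14.6 N, so I'm letting go, moving up and checking.

>>> carry_out --targets '[0, 0, -0.2, 0, 0, 0, 0, 0, 0, -0.8, 0, 0, 0, 0, 0, 0, -1, 0, 0, 0, 0, 0, 0, -1, 0, 0, 0, 0, 0, 0, -1, 0, 0, 0, 0]'

```text
t: 25.58
eef_pos: [0.5032, 0.1916, 0.1709]
orientation: [-1.575, 0.0, -1.317]
force: [-0.0, 0.1, 0.8]
gripper_width: 0.0004
```

>>> carry_out --targets '[0, 0, 0, -0.8, 0, 0, 0, 0, 0, 0, -0.8, 0, 0, 0, 0, 0, 0, 0, 0, 0, 0, 0, 0, 0, 0, 0, 0, 0]'

```text
t: 26.08
eef_pos: [0.466, 0.1818, 0.1714]
orientation: [-1.572, 0.0, -1.317]
force: [-0.4, -0.1, 0.1]
gripper_width: -0.0
```

```bash
python3 - <<'E'
from h import *
s=monitor.state();print(s['eef_pos'],s['force'])
p=grab_frame('wrist');save(p,'w10');W=cloud(p);C=p['color'].astype(int)
x,y,z=W[...,0],W[...,1],W[...,2]
o=(np.hypot(x-.504,y-.192)<.05)&(z>.092)&(z<.14)&(C[...,0]>C[...,2]+25)
zm=np.median(z[o]);m=o&(abs(z-zm)<.004)
print(zm,m.sum(),[np.round(q,1) for q in cv2.minAreaRect((W[m][:,:2]*1000).astype(np.float32))])
q=W[m];A=np.c_[q[:,:2]-q[:,:2].mean(0),np.ones(len(q))];print('tilt',np.linalg.lstsq(A,q[:,2],rcond=None)[0])
for n in ('scene','side'): save(grab_frame(n),n+'10')
E
python3 -c "
import cv2,numpy as np
a=cv2.imread('pics/side10.png')[170:320,240:390];b=cv2.imread('pics/scene10.png')[180:330,230:380]
cv2.imwrite('pics/j10.png',cv2.resize(np.hstack([a,b]),(800,400),interpolation=2))"
```

```text
[0.46601624 0.18183556 0.1713707 ] [-0.38801934 -0.10303745  0.06699964]
0.10611379610942831 4282 [array([504.2, 192.3]), array([45.3, 31.1]), np.float64(14.5)]
tilt [-0.00557783 -0.00442423  0.10611598]
```

View pics/w10.png

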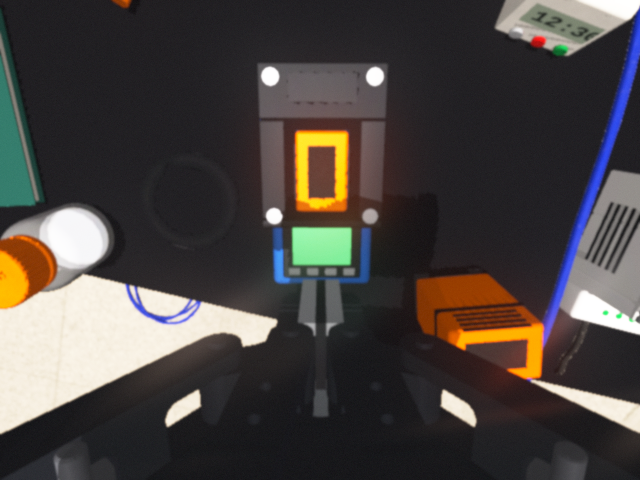

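View pics/j10.png

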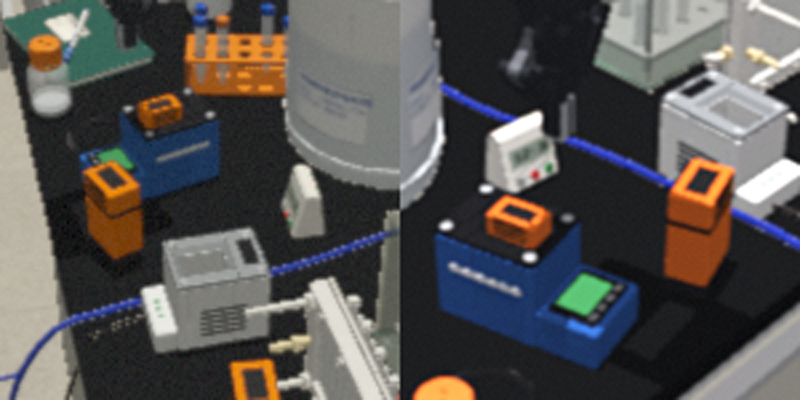

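The pack is held down at (322,170) in the wrist view: its top is at z 0.106, about 25 mm down, and level. The charger is empty and the bystanders stand where they were. Handing in.

Run:
```python
from h import *
print(arm.hand_in(), monitor.state()['t'])
```

```text
the job is handed in; nothing more can be done
the job is handed in; nothing more can be done
```

I pressed the charged pack once in the charger and it popped up. I then lifted it out, stood it in the analyser's bay and pressed it until the stop was felt. The job was handed in at about 26 s of the 48 s allowed; no verdict was reported.

- **Forces:** the charger press reached about 11.5 N at the wrist. The analyser press reached 14.6 N, which with the pack's weight is about 16 N on the bay, below the 25 N limit.
- **Pack in the analyser:** about 1 s after letting go, the pack's top measured z 0.106, down from 0.131, so the platform is held roughly 25 mm down. The pack was level to about 0.01 rad, within about 1–2 mm of the bay's middle, and nothing touched it.
- **Charger and surroundings:** in the last pictures the charger was empty and none of the bystanders in view looked shifted. I did not measure the charger's platform or the bystanders' positions after the pack was out.
- **Disagreements:**
    - The shut fingertips were about 25 mm above the reported TCP, so I went by feel and depth images instead.
    - The wrist camera read positions about 3 mm different from the scene and side cameras. I used only wrist-camera measurements relative to each other to line the pack up with the bay.

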